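Change gouges at the sprung-lid case

TASK

I am done with the yellow-banded gouge and want the red one: push the red button on the front of the gouge case and let the sprung lid swing fully open by itself, without touching it or getting in its way. Then lay the yellow gouge from the bench rest into its empty place in the case (over the yellow disc, blade uphill, butt down against the sill) and lay the red gouge from the case in the place that the yellow one left on the bench rest, blade pointing the same way as its neighbours. Lay both down in their notches without dropping them, leave the lid open, and do not disturb the other gouges, the mallet or the slip stone.

Things in the scene. Friction and masses are not known exactly. Their poses are not given: they have to be found in the camera images.
- case: fixed wooden gouge case like a small lectern on a drawer base, 280 mm deep, 234 wide, 241 high at the back. Origin at the centre of its underside; x from its low front (which faces the robot) to its high back, z up. Lid and rack slope up to the back at 25 degrees. In the x,z plane the shut lid's underside runs from (-72,145) mm to the hinge at (138,243); a solid front sill goes on down that slope to (-129,116)
- case_rack (a point): middle seat of the rack inside (case x 10, y 0, z 158 mm): where a handle's middle lies, 35 mm above the sloping floor, 23 mm below the shut lid's plane. Three seats at y -62, 0, +62 mm; gouges lie up the slope, blades uphill, butts on the sill. Two rails 12 mm thick with V notches 32 mm wide carry each handle 33 mm below and 36 mm above its middle; it stands free between. Inner walls at y +-105 mm
- lid_swing (a joint): angle of the case's dust lid (clear plastic in a dark frame), hinged along its upper back edge: 0 shut, 1.25 rad fully open. A latch holds it; once released a spring swings it fully open in about 1.3 s and keeps it there
- lid: the lid panel, 232 x 222 x 8 mm; origin on the hinge, x from its lower edge up to the hinge, z out of the lid; it turns with the lid. Fully open it still leans over the rack (edge at case x -21, z 412 mm), so the rack is reached from the front with the tool leaned back about 25 to 35 degrees, and a gouge comes out about 45 mm square off the slope (to clear the sill), then towards the front
- lid_edge (a point): middle of the lid's lower edge, which rises as the lid opens: an arc of 232 mm radius about the hinge, at first straight off the slope
- button (a joint): travel of the red push button that releases the latch: 0 out, 0.007 m fully in. It frees the lid at about 4.5 mm; about 4.5 N there, 5.5 N fully in, and it springs back
- button_top (a point): centre of the face of the round red button, 26 mm across, 14 mm proud of the front sill, mid-width, 40 mm down the slope from the lid's lower edge. It faces square off the slope (25 degrees from vertical, to the front) and is pressed straight into the slope. An upright tool here blocks the opening lid; one leaned back 30 to 40 degrees towards the front does not
- gouge_red: small carving gouge, 175 mm long: round wooden handle 110 mm long and 26 mm across, brass ferrule, steel blade 18 mm wide; 75 to 130 g, balancing about 30 mm from the handle's middle towards the blade. Red butt and red band: the gouge that is wanted, at first in one of the three places of the case. Origin on the axis at the middle of the handle; x runs along the tool to the cutting edge, z up from it
- gouge_red_tip (a point): point on the cutting edge of that gouge, 120 mm along +x from its origin
- gouge_yellow: small carving gouge, 175 mm long: round wooden handle 110 mm long and 26 mm across, brass ferrule, steel blade 18 mm wide; 75 to 130 g, balancing about 30 mm from the handle's middle towards the blade. Yellow butt and yellow band: the gouge that is finished with, at first in one of the three places of the bench rest. Origin on the axis at the middle of the handle; x runs along the tool to the cutting edge, z up from it
- gouge_yellow_tip (a point): point on the cutting edge of that gouge, 120 mm along +x from its origin
- home: the empty place in the case, where the yellow gouge belongs, marked by a yellow disc 34 mm across on the case floor. Origin where the middle of its handle must lie (on the handle axis, 35 mm above the disc); x up the slope, z square off the slope
- rest: fixed level bench rest: wooden board 110 x 200 x 12 mm with two notched rails like those in the case (12 mm thick, 33 mm before and 36 mm behind the handle's middle) that hold three gouges side by side 62 mm apart, handle axes 47 mm above the bench, blades to +x. Origin at the centre of its underside, x towards the blades' side, z up
- rest_seat0 (a point): place 0 of the bench rest (y = -62 mm in its frame): where the middle of the handle lies
- rest_seat1 (a point): place 1 of the bench rest (y = 0 mm in its frame): where the middle of the handle lies
- rest_seat2 (a point): place 2 of the bench rest (y = 62 mm in its frame): where the middle of the handle lies
- gouge_green: small carving gouge, 175 mm long: round wooden handle 110 mm long and 26 mm across, brass ferrule, steel blade 18 mm wide; 75 to 130 g, balancing about 30 mm from the handle's middle towards the blade. Green bands: a bystander in the case. Origin on the axis at the middle of the handle; x runs along the tool to the cutting edge, z up from it
- gouge_blue: small carving gouge, 175 mm long: round wooden handle 110 mm long and 26 mm across, brass ferrule, steel blade 18 mm wide; 75 to 130 g, balancing about 30 mm from the handle's middle towards the blade. Blue bands: a bystander in the bench rest. Origin on the axis at the middle of the handle; x runs along the tool to the cutting edge, z up from it
- gouge_white: small carving gouge, 175 mm long: round wooden handle 110 mm long and 26 mm across, brass ferrule, steel blade 18 mm wide; 75 to 130 g, balancing about 30 mm from the handle's middle towards the blade. White bands: a bystander in the bench rest. Origin on the axis at the middle of the handle; x runs along the tool to the cutting edge, z up from it
- mallet: round carver's mallet of dark wood standing on its head between case and rest, 60 mm across, 207 mm high; origin under its middle
- slip_stone: white slip stone 90 x 35 x 12 mm on the bench between case and rest; origin under its middle
Not all that is in view belongs to the job. Several things have the shape of the rest; the one meant has the colours described above.

How it is judged:
By the outcome, as a careful person would: the job done as asked, in the order asked, and still so for the second after the job is handed in, with the robot touching nothing.
It also fails if it takes over 72 s, if anything falls off the work surface, if the arm or the gripper's body presses on something with over 40 N, if the wrist force passes 120 N, or if a joint passes its speed limit or range.

ROBOT

A 6-joint arm with a two-finger parallel gripper is mounted at the origin on the work surface. World frame = base frame: x ahead of the robot, y to its left, z up, the work surface at z = 0. Lengths are in m, angles in rad, forces in N, time in s.
With the tool pointing down it reaches from about 0.325 to 0.875 m from the base axis. Payload 4.4 kg.
Tool frame: the origin (TCP) lies midway between the tips of the shut fingers; the grasp point (between the pads) lies behind it (grip_depth is the x of the grasp point in the tool frame, in m); x points along the fingers, z is the direction in which the jaws open and shut, and the axes are right-handed (so a half turn about x gives the same grasp; the last joint's range is limited). The gripper opens to 85 mm and grips with 20 to 120 N. Pads are 22 mm wide; open, the fingers measure 114 mm over their backs; the gripper's body (76 mm by 85 mm) begins 54 mm behind the grasp point. The pads swing forward as they close: fully open they stand 13 mm farther back than shut.
Start: joints at [-1.296, 0.207, 1.542, -0, 1.393, -0.15], TCP at [0.237, -0.524, 0.205] pointing down, gripper open.
Joint ranges: [-2.73, 2.73], [-0.86, 2.22], [0.23, 2.46], [-1.11, 4.25], [0.08, 2.63], [-2.82, 2.82]. Speed limits (rad/s): [2.79, 2.79, 3.14, 3.14, 3.14, 3.14].

INTERFACE

Orientations are given as [roll, pitch, yaw] about the fixed x, y, z axes, in that order (R = Rz(yaw) Ry(pitch) Rx(roll)).
In Python, from plant import reach, movel, move_joints, grip, dwell, solve_ik, get_obs, read_camera, MotionError, hand_in, grip_depth gives the robot as it stands. The module is installed in compiled form; this text tells all that it offers. Calls block until the motion is done:
- reach(position, orientation): joint-space move of the TCP to a pose.
- movel(position, attitude=None, velocity=0.15): straight line of the TCP; attitude=None keeps the orientation; velocity is the mean speed in m/s.
- move_joints(angles): joint-space move.
- grip(opening, force=None): finger opening in m; force is the grip in N (None keeps the last); returns when the fingers have stopped.
- dwell(seconds).
- solve_ik(position, orientation): joint angles nearest the present ones, or None.
- get_obs(): the state.
- read_camera(name): name is "scene" or "top"; returns a dict with "color" (400x640x3 uint8, blue, green, red), "camera_matrix" (3x3 intrinsics, pixels), "origin" and "rotation" of the camera in the world. Camera axes: x right, y down, z forward; pixel columns grow to the right and rows downward; lengths in m; the calibration is good to about 2 mm. A picture is of the moment at which its call begins. There is no depth.
A pose or a line that the arm cannot do raises MotionError and nothing moves.
- hand_in(): hands the job in, once; it reports no verdict.
The state is a dict: "clock": time; "joints": joint angles; "qd": joint speeds; "joint_efforts": joint torques, N m; "tool_pos": TCP position; "orientation": TCP orientation; "contact_force": force on the tool from outside, world axes, zero at the start; "torque": the same for the moment, N m; "finger_gap": finger opening in m.
Only numpy, scipy, OpenCV 4.12 (cv2) and the standard library are available. Lean on these libraries where they do the work, as an engineer would, in place of code of your own. Each camera call takes 0.05 s, during which the arm holds its last target. There are 200 camera calls.

## Working session

There is one attempt and no reset: what is moved stays moved. The work goes in short steps, each a Python script; the robot and the scene stay as the last script left them, time stands still between calls to the robot, and variables do not carry over. Pictures are saved under pics/ and viewed, on a budget of 10 in all, crops included, one or two more only if the job needs it, and the job is handed in when it is done.

```bash
mkdir -p pics; python3 - <<'E'
from plant import *
import cv2,numpy as np
for n in("scene","top"):
    d=read_camera(n); cv2.imwrite(f"pics/{n}0.png",d["color"]); print(n,d["camera_matrix"].round(1).tolist(),d["origin"],np.round(d["rotation"],4).tolist())
print(grip_depth,get_obs())
E
```

```text
scene [[429.5, 0.0, 316.4], [0.0, 429.5, 199.6], [0.0, 0.0, 1.0]] [ 1.10438427 -0.62581941  0.66265944] [-2.1065, 0.0117, 0.7812]
top [[399.9, 0.0, 329.7], [0.0, 399.9, 201.4], [0.0, 0.0, 1.0]] [ 0.44560829 -0.0239397   1.08148887] [-3.098, -0.0032, -1.5621]
-0.0187 {'clock': 0.1, 'joints': array([-1.29548115e+00,  2.07370125e-01,  1.54285755e+00, -1.44366613e-05,
        1.39354850e+00, -1.50497137e-01]), 'qd': array([-0.00138241, -0.00191912, -0.00333135, -0.00016785, -0.00040252,
       -0.0009685 ]), 'joint_efforts': array([ 8.04329829e-05, -3.84089684e+01, -2.92547715e+01, -1.74877373e-04,
        4.80966526e-03,  1.00055490e-05]), 'tool_pos': array([ 0.23728286, -0.52290386,  0.20399988]), 'orientation': array([2.99760092, 1.56861276, 1.85261947]), 'contact_force': array([-0.37488293,  0.0028207 , -0.22780816]), 'torque': array([-0.02076623,  0.0228611 ,  0.04542867]), 'finger_gap': 0.08530734305060023}
```

View pics/scene0.png

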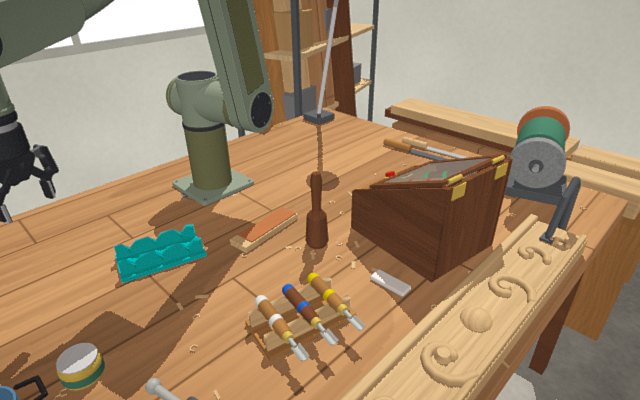

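View pics/top0.png

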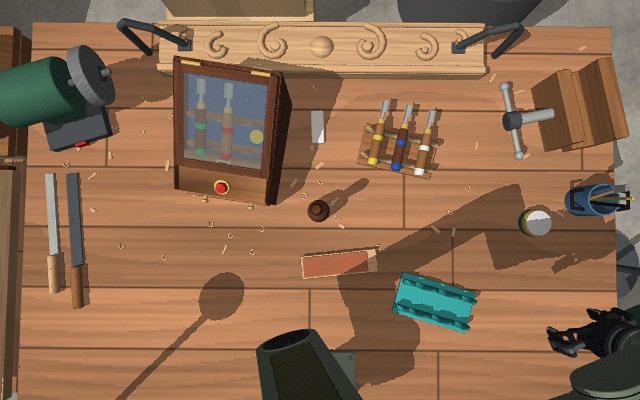

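Candidates for the rest: the wooden rack holding three gouges (top ≈ 398,142), the teal notched rack (top ≈ 435,302), and the orange board (top ≈ 338,263). Only the first is bare wood carrying the yellow, blue and white gouges, so it fits. In the case, green is at (201,120), red at (228,120) and the yellow disc at (256,137). The button is at (222,187). I'll confirm in one enlarged crop and take the blob centroids.

```bash
cat > vis.py <<'E'
import cv2,numpy as np
from scipy.spatial.transform import Rotation as Ro
def ray(d,uv):
    R=np.array(d["rotation"]); R=Ro.from_euler('xyz',R).as_matrix() if R.shape==(3,) else R
    v=R@np.linalg.inv(d["camera_matrix"])@[uv[0],uv[1],1]; return np.array(d["origin"]),v
def onz(d,uv,z):
    o,v=ray(d,uv); return o+v*(z-o[2])/v[2]
def cross(d1,u1,d2,u2):
    (a,v),(b,w)=ray(d1,u1),ray(d2,u2); A=np.c_[v,-w]; s=np.linalg.lstsq(A,b-a,rcond=None)[0]
    p,q=a+s[0]*v,b+s[1]*w; return (p+q)/2,np.linalg.norm(p-q)
H={"red":[(0,8),(172,180)],"yellow":[(22,33)],"green":[(50,80)],"blue":[(105,125)]}
def blobs(img,col,box,smin=130,vmin=60,amin=5):
    x0,y0,x1,y1=box; h=cv2.cvtColor(img[y0:y1,x0:x1],cv2.COLOR_BGR2HSV); m=0
    for a,b in H[col]: m=m|cv2.inRange(h,(a,smin,vmin),(b,255,255))
    n,_,st,c=cv2.connectedComponentsWithStats(m)
    return [(round(c[i][0]+x0,1),round(c[i][1]+y0,1),*map(int,st[i][2:])) for i in range(1,n) if st[i][4]>=amin]
E
python3 - <<'E'
from plant import *
from vis import *
t=read_camera("top");s=read_camera("scene")
cv2.imwrite("pics/crop1.png",cv2.resize(t["color"][40:220,160:460],(800,480),interpolation=cv2.INTER_CUBIC))
c=s["color"][150:370,230:520]; cv2.imwrite("pics/crop2.png",cv2.resize(c,(790,600),interpolation=cv2.INTER_CUBIC))
for k in H:
    for sm in (70,130): print(k,sm,"top",blobs(t["color"],k,(160,40,460,220),sm),"scene",blobs(s["color"],k,(230,140,520,370),sm))
E
```

```text
red 70 top [(np.float64(186.7), np.float64(58.0), 6, 3, 7), (np.float64(196.0), np.float64(59.6), 5, 2, 5), (np.float64(269.0), np.float64(70.9), 7, 3, 7), (np.float64(267.0), np.float64(91.0), 1, 9, 9), (np.float64(266.0), np.float64(104.0), 1, 5, 5), (np.float64(265.0), np.float64(116.5), 1, 6, 6), (np.float64(226.9), np.float64(130.1), 12, 7, 62), (np.float64(264.0), np.float64(131.5), 1, 6, 6), (np.float64(399.0), np.float64(139.0), 5, 1, 5), (np.float64(225.4), np.float64(155.9), 12, 7, 70), (np.float64(400.8), np.float64(157.8), 3, 6, 8), (np.float64(220.7), np.float64(187.5), 12, 10, 93), (np.float64(311.2), np.float64(207.3), 3, 5, 6)] scene [(np.float64(389.9), np.float64(173.5), 9, 6, 44), (np.float64(428.4), np.float64(178.6), 6, 4, 14), (np.float64(410.1), np.float64(179.7), 5, 4, 14), (np.float64(303.0), np.float64(300.2), 5, 2, 5), (np.float64(297.2), np.float64(304.5), 4, 6, 6)]
red 130 top [(np.float64(186.7), np.float64(58.0), 6, 3, 7), (np.float64(196.0), np.float64(59.6), 5, 2, 5), (np.float64(269.0), np.float64(70.9), 7, 3, 7), (np.float64(400.8), np.float64(157.8
[... 2352 characters left out ...]
 2, 6, 7), (np.float64(192.5), np.float64(134.5), 2, 4, 6), (np.float64(251.5), np.float64(143.8), 4, 6, 11), (np.float64(400.5), np.float64(142.4), 10, 6, 47), (np.float64(258.5), np.float64(144.6), 8, 6, 18), (np.float64(242.1), np.float64(154.8), 18, 4, 21), (np.float64(255.5), np.float64(156.5), 9, 4, 13), (np.float64(395.4), np.float64(166.4), 10, 8, 69)] scene [(np.float64(286.0), np.float64(287.8), 11, 11, 58), (np.float64(301.5), np.float64(305.3), 12, 12, 69)]
blue 130 top [(np.float64(400.6), np.float64(142.4), 10, 6, 44), (np.float64(395.4), np.float64(166.2), 10, 8, 66)] scene [(np.float64(286.1), np.float64(287.6), 10, 11, 46), (np.float64(301.5), np.float64(305.4), 12, 12, 60)]
```

View pics/crop1.png

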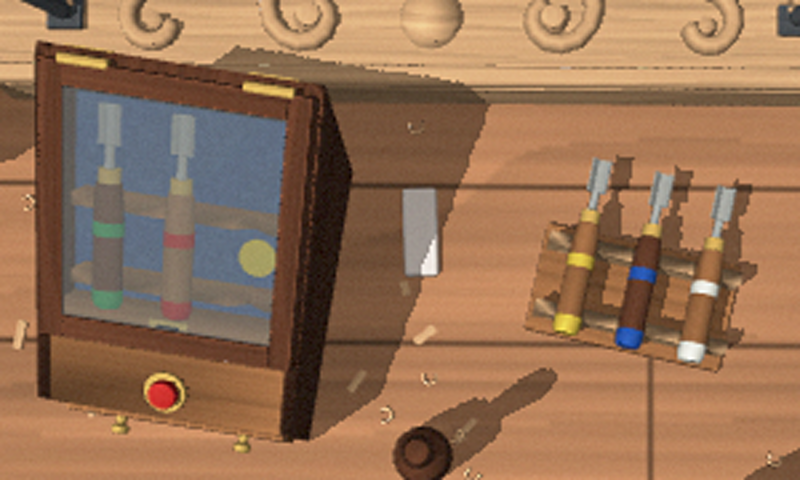

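View pics/crop2.png

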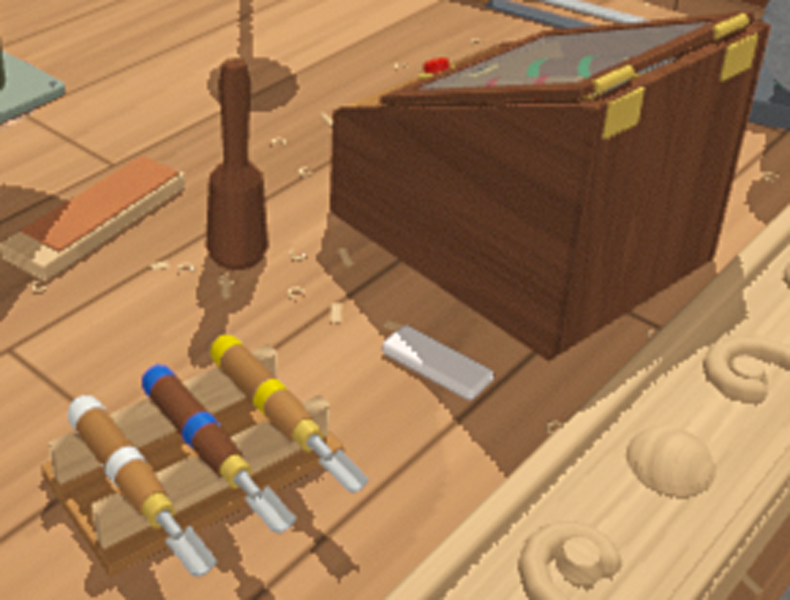

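The crops confirm it. The rest is the wooden rack with yellow at seat 2 (crop1 ≈ 578,260), then blue and white, blades away from the robot. The case holds green at y=+62 and red at y=0, and the disc is at y=-62 (crop1 ≈ 257,258). Next I compute the poses.

```bash
python3 - <<'E'
from plant import *
from vis import *
t=read_camera("top");s=read_camera("scene")
# case
B=np.array([-.1142,0,.1408]);D=np.array([.0248,-.062,.1263])
b=onz(t,(220.7,187.5),.1408);d=onz(t,(256.1,136.4),.1263)
print("button",b,"tri",cross(t,(220.7,187.5),s,(389.9,173.5)),"disc",d)
v=(d-b)[:2];w=(D-B)[:2];print("yaw btn-disc",np.arctan2(v[1],v[0])-np.arctan2(w[1],w[0]),np.linalg.norm(v),np.linalg.norm(w))
# bands of red/green: surface ~ axis+12mm normal; along-slope solve: intersect with plane
def onslope(uv,yaw,O,h): # plane through rack point offset h along slope normal
    c,sn=np.cos(yaw),np.sin(yaw); n=np.array([-.4226*c,-.4226*sn,.9063]); p=O+np.array([c*.010,sn*.010,.158])+n*h
    o,r=ray(t,uv); return o+r*(n@(p-o))/(n@r)
yaw=np.arctan2(v[1],v[0])-np.arctan2(w[1],w[0])
for it in range(3):
    Rz=Ro.from_euler('z',yaw).as_matrix(); O=((b-Rz@B)+(d-Rz@D))/2; O[2]=0
    P={k:Rz.T@(onslope(u,yaw,O,.011)-O) for k,u in dict(rband=(226.9,130.1),rbutt=(225.4,155.9),gband=(200,125.8),gbutt=(199.9,152.)).items()}
    print("yaw",yaw,"O",O); [print(k,q.round(4)) for k,q in P.items()]
    dy=[P['rband']-P['rbutt'],P['gband']-P['gbutt']]; e1=np.mean([np.arctan2(q[1],q[0]) for q in dy]); e2=np.mean([np.arctan2(-(P['g'+k]-P['r'+k])[0],(P['g'+k]-P['r'+k])[1]) for k in('band','butt')])
    print("yaw resid along/across",e1,e2); break
# rest
p={k:onz(t,u,.057)[:2] for k,u in dict(yband=(377.5,137.2),ybutt=(372.3,161.2),bband=(400.6,142.4),bbutt=(395.4,166.2)).items()}
print(p)
a=lambda q:np.arctan2(q[1],q[0])
print("yaw along",a(p['yband']-p['ybutt']),a(p['bband']-p['bbutt']),"across",[a(p['y'+k]-p['b'+k])-np.pi/2 for k in('band','butt')],[np.linalg.norm(p['y'+k]-p['b'+k]) for k in('band','butt')],np.linalg.norm(p['yband']-p['ybutt']))
print("tri",cross(t,(377.5,137.2),s,(327.5,293.5)),cross(t,(372.3,161.2),s,(311.2,276.8)),cross(t,(400.6,142.4),s,(301.5,305.4)))
# yellow mask extent along axis
m=cv2.cvtColor(t["color"],cv2.COLOR_BGR2HSV)
for k,z in(("ends tip",.047),):
    tip=onz(t,(385.4,100),z);bt=onz(t,(372.2,164.9),.045);print(tip,bt,np.linalg.norm(tip-bt),a((tip-bt)[:2]))
E
```

```text
button [0.51722816 0.23040075 0.1408    ] tri (array([0.51868884, 0.23301062, 0.13454795]), np.float64(0.002621414518986337)) disc [0.64234495 0.15174335 0.1263    ]
yaw btn-disc -0.14167683890764765 0.14778767925023573 0.15220052562327108
yaw -0.14167683890764765 O [0.62841599 0.21544966 0.        ]
rband [ 0.0186 -0.0029  0.1741]
rbutt [-0.0375 -0.0018  0.148 ]
gband [0.0191 0.0594 0.1744]
gbutt [-0.0374  0.0588  0.1481]
yaw resid along/across -0.0049822542852335 -0.004797535708365336
{'yband': array([ 0.65746139, -0.14895837]), 'ybutt': array([ 0.59500709, -0.13577201]), 'bband': array([ 0.64448247, -0.20867681]), 'bbutt': array([ 0.58260439, -0.19533522])}
yaw along -0.20808010394516135 -0.2123599162063486 across [np.float64(-0.21400708522971867), np.float64(-0.20529396638676922)] [np.float64(0.06111255442898731), np.float64(0.06084080572612164)] 0.06383117500440132
tri (array([ 0.65701041, -0.15053516,  0.05364971]), np.float64(0.0032643475959402727)) (array([ 0.59511334, -0.13697561,  0.05203753]), np.float64(0.001809988162418567)) (array([ 0.64383642, -0.21054193,  0.05409812]), np.float64(0.0036127994656610023))
[ 0.75794489 -0.17053934  0.047     ] [ 0.58706256 -0.13686029  0.045     ] 0.1741810899415165 -0.19459509513371764
```

```bash
cat > rob.py <<'E'
from plant import *
from vis import *
Rz=lambda a:Ro.from_euler('z',a).as_matrix(); Ry=lambda a:Ro.from_euler('y',a).as_matrix()
YC,OC=-.1465,np.array([.6285,.2129,0]); YR,S2=-.210,np.array([.6424,-.1463,.047])
SG=1; PHI=np.radians(7); GX=.006
RC=Rz(YC)@Ry(-np.radians(25)); RR=Rz(YR)
case=lambda x,y,z:OC+Rz(YC)@np.array([x,y,z])
home=case(.010,-.062,.158); red0=case(.010,0,.158)
def att(R,phi,sg=None):
    sg=SG if sg is None else sg
    a=R@[np.sin(phi),0,-np.cos(phi)]; z=R@[0,sg,0]
    return Ro.from_matrix(np.c_[a,np.cross(z,a),z]).as_euler('xyz')
def pose(o,R,off=(0,0,0),phi=None,gx=None):
    "TCP pose holding a gouge with origin o, frame R, displaced by off in that frame"
    phi=PHI if phi is None else phi; gx=GX if gx is None else gx
    p=o+R@(np.array(off)+[gx,0,0])-grip_depth*(R@[np.sin(phi),0,-np.cos(phi)])
    return p,att(R,phi)
bt=case(-.1142,0,.1408)
def bpose(n,phi=np.radians(12)):  # n>0 off the face
    return bt+RC@[0,0,n],att(RC,phi)
E
python3 - <<'E'
import rob; from rob import *
for sg in(1,-1):
    rob.SG=sg
    L=dict(b30=bpose(.03),bpre=bpose(.12),ypick=pose(S2,RR),yup=pose(S2,RR,(0,0,.27)),cfront=pose(home,RC,(-.12,0,.14)),chigh=pose(home,RC,(0,0,.046)),home=pose(home,RC),red=pose(red0,RC),redf=pose(red0,RC,(-.12,0,.14)))
    for k,(p,o) in L.items():
        q=solve_ik(p,o); print(sg,k,p.round(3),None if q is None else np.round(q,2))
E
```

```text
1 b30 [0.503 0.231 0.168] [ 0.5  -0.06  2.06 -0.61  0.69 -0.54]
1 bpre [0.465 0.237 0.25 ] [ 0.56 -0.23  2.02 -0.53  0.9  -0.62]
1 ypick [ 0.65  -0.148  0.028] [-0.36  0.5   1.55  0.02  0.97 -1.74]
1 yup [ 0.65  -0.148  0.298] [-0.36  0.26  1.29  0.02  1.47 -1.72]
1 cfront [0.478 0.172 0.221] [ 0.34 -0.25  2.07 -0.34  0.85 -0.92]
1 chigh [0.625 0.151 0.186] [ 0.2   0.08  1.84 -0.28  0.71 -1.06]
1 home [0.645 0.148 0.145] [ 0.18  0.17  1.84 -0.3   0.62 -1.04]
1 red [0.654 0.209 0.145] [ 0.3   0.23  1.76 -0.38  0.67 -0.89]
1 redf [0.487 0.234 0.221] [ 0.49 -0.14  1.98 -0.42  0.88 -0.74]
-1 b30 [0.503 0.231 0.168] [ 0.5  -0.06  2.06 -0.61  0.69  2.6 ]
-1 bpre [0.465 0.237 0.25 ] [ 0.56 -0.23  2.02 -0.53  0.9   2.52]
-1 ypick [ 0.65  -0.148  0.028] [-0.36  0.5   1.55  0.02  0.97  1.41]
-1 yup [ 0.65  -0.148  0.298] [-0.36  0.26  1.29  0.02  1.47  1.42]
-1 cfront [0.478 0.172 0.221] [ 0.34 -0.25  2.07 -0.34  0.85  2.22]
-1 chigh [0.625 0.151 0.186] [ 0.2   0.08  1.84 -0.28  0.71  2.08]
-1 home [0.645 0.148 0.145] [ 0.18  0.17  1.84 -0.3   0.62  2.1 ]
-1 red [0.654 0.209 0.145] [ 0.3   0.23  1.76 -0.38  0.67  2.25]
-1 redf [0.487 0.234 0.221] [ 0.49 -0.14  1.98 -0.42  0.88  2.4 ]
```

```bash
python3 - <<'E'
from rob import *
grip(0.0,40)
p,o=bpose(.03)
reach([.40,-.05,.38],att(RC,np.radians(12)))
reach(*bpose(.07)); movel(bpose(.004)[0],velocity=.1)
f0=get_obs()["contact_force"]; n=RC@[0,0,1]
for k in np.arange(.002,-.0095,-.001):
    movel(bpose(k)[0],velocity=.02); ob=get_obs(); f=(ob["contact_force"]-f0)@n; e=(ob["tool_pos"]-bt)@n
    print(round(k,4),round(f,2),round(e,4),round(ob["clock"],2))
    if f>5.6: break
movel(bpose(.012)[0],velocity=.1); dwell(1.5)
reach([.40,-.02,.36],att(RC,np.radians(12)))
for c in("scene","top"): cv2.imwrite(f"pics/{c}1.png",read_camera(c)["color"])
a=[cv2.imread(f"pics/{c}1.png")[40:340,160:560] for c in("scene","top")]
cv2.imwrite("pics/after_btn.png",np.hstack(a)); print(get_obs()["clock"])
E
```

```text
0.002 -0.98 0.0025 5.32
0.001 -0.62 0.0011 5.57
0.0 -0.47 -0.0001 5.82
-0.001 -0.09 -0.0011 6.07
-0.002 -0.59 -0.0021 6.32
-0.003 0.73 -0.0031 6.57
-0.004 -0.76 -0.0041 6.82
-0.005 0.06 -0.0051 7.07
-0.006 -0.13 -0.0061 7.32
-0.007 0.17 -0.0071 7.57
-0.008 0.67 -0.0081 7.82
-0.009 -0.04 -0.0091 8.07
11.325
```

View pics/after_btn.png

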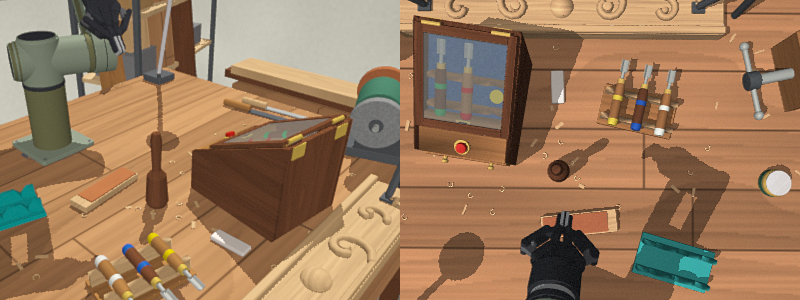

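The picture shows the lid still shut, with no contact felt down to -9 mm. The two-view height put the button 6 mm lower, so I'll go back and continue deeper with the force check. If nothing is felt I'll take a picture there.

```bash
python3 - <<'E'
from rob import *
reach(*bpose(.04)); movel(bpose(-.006)[0],velocity=.1); n=RC@[0,0,1]
print(get_obs()["finger_gap"])
f0=get_obs()["contact_force"]; hit=False
for k in np.arange(-.008,-.0165,-.001):
    movel(bpose(k)[0],velocity=.02); ob=get_obs(); f=(ob["contact_force"]-f0)@n
    print(round(k,4),round(f,2),(ob["tool_pos"]-bpose(k)[0]).round(4),round(ob["clock"],2))
    if f>5.3: hit=True;break
T=read_camera("top")["color"]; S=read_camera("scene")["color"]
f=lambda i:cv2.resize(i,(400,400),interpolation=cv2.INTER_CUBIC)
cv2.imwrite("pics/press.png",np.hstack([f(S[110:210,330:430]),f(T[130:230,170:270])]))
if hit: movel(bpose(.012)[0],velocity=.1)
E
```

```text
5.1153668842447846e-05
-0.008 -0.62 [0.0002 0.0002 0.0007] 13.43
-0.009 0.33 [-0.0001  0.0001  0.0001] 13.68
-0.01 0.63 [-0.0001 -0.     -0.0001] 13.93
-0.011 0.01 [-0.     -0.     -0.0001] 14.18
-0.012 0.15 [-0.     -0.     -0.0001] 14.43
-0.013 1.09 [-0.     -0.     -0.0001] 14.68
-0.014 0.67 [-0.     -0.0001 -0.0001] 14.93
-0.015 0.15 [-0.     -0.     -0.0001] 15.18
-0.016 0.67 [-0.     -0.     -0.0001] 15.43
```

View pics/press.png

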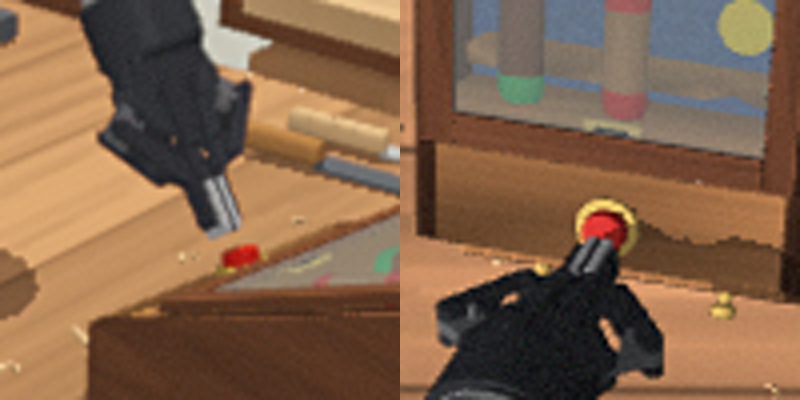

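The picture shows the finger tips (scene ≈ 385,168; top ≈ 219,190) still short of the button (scene 390,174; top 221,187). I'll compare the tip's triangulated position with the TCP readout.

```bash
python3 - <<'E'
from rob import *
t=read_camera("top");s=read_camera("scene"); ob=get_obs(); p=ob["tool_pos"]
print("TCP",p, "orient err", Ro.from_euler('xyz',ob["orientation"]).as_matrix()[:,0], "bt",bt)
for d in(t,s):
    R=Ro.from_euler('xyz',d["rotation"]).as_matrix(); c=R.T@(p-d["origin"]); u=d["camera_matrix"]@c/c[2]; print("proj",u[:2])
    c=R.T@(bt-d["origin"]); u=d["camera_matrix"]@c/c[2]; print("  proj bt",u[:2])
print("tip tri",cross(t,(219,190.7),s,(385,168.7)),"btn",cross(t,(220.7,187.5),s,(389.9,173.5)))
E
```

```text
TCP [0.52220804 0.22860194 0.12629795] orient err [ 0.59538343 -0.08782318 -0.79862736] bt [0.5155233  0.22957052 0.1408    ]
proj [223.12549268 185.90555374]
  proj bt [221.0378038  188.22500699]
proj [389.25812731 177.30791146]
  proj bt [387.84311847 171.55534469]
tip tri (array([0.50749144, 0.23100334, 0.14650162]), np.float64(0.004731284807078033)) btn (array([0.51868884, 0.23301062, 0.13454795]), np.float64(0.002621414518986337))
```

The tip lies about 25 mm behind the reported TCP along the tool axis, so the tool is effectively shorter than reported. I'll aim with that offset and let the force find the button.

```bash
python3 - <<'E'
from rob import *
n=RC@[0,0,1]; a=RC@[np.sin(np.radians(12)),0,-np.cos(np.radians(12))]
base=bt+a*.022
movel(base+n*.006,velocity=.08); f0=get_obs()["contact_force"]; hit=False
for k in np.arange(.004,-.0165,-.0012):
    movel(base+n*k,velocity=.02); ob=get_obs(); f=(ob["contact_force"]-f0)@n
    print(round(k,4),round(f,2),(ob["tool_pos"]-base-n*k).round(4),round(ob["clock"],2))
    if f>5.0: hit=True;break
T=read_camera("top")["color"]; S=read_camera("scene")["color"]
if hit: movel(base+n*.012,velocity=.1);dwell(1.3)
f=lambda i:cv2.resize(i,(400,400),interpolation=cv2.INTER_CUBIC)
S2_=read_camera("scene")["color"]
cv2.imwrite("pics/press2.png",np.hstack([f(S[110:210,330:430]),f(S2_[0:260,280:540])])); print(get_obs()["clock"])
E
```

```text
0.004 0.95 [-0.0002 -0.0001 -0.0003] 16.12
0.0028 0.42 [-0.0001 -0.     -0.0002] 16.38
0.0016 0.64 [-0.     -0.     -0.0001] 16.62
0.0004 -0.1 [-0.     -0.     -0.0001] 16.88
-0.0008 -0.27 [-0.     -0.     -0.0001] 17.12
-0.002 0.88 [-0.0001 -0.0001 -0.0001] 17.38
-0.0032 0.54 [-0.     -0.     -0.0001] 17.62
-0.0044 1.76 [0.0002 0.0001 0.0002] 17.88
-0.0056 2.83 [0.0001 0.0001 0.0002] 18.12
-0.0068 3.44 [0.0002 0.0001 0.0002] 18.38
-0.008 4.28 [0.0002 0.0001 0.0001] 18.62
-0.0092 5.12 [0.0002 0.0001 0.0001] 18.88
20.6833
```

View pics/press2.png

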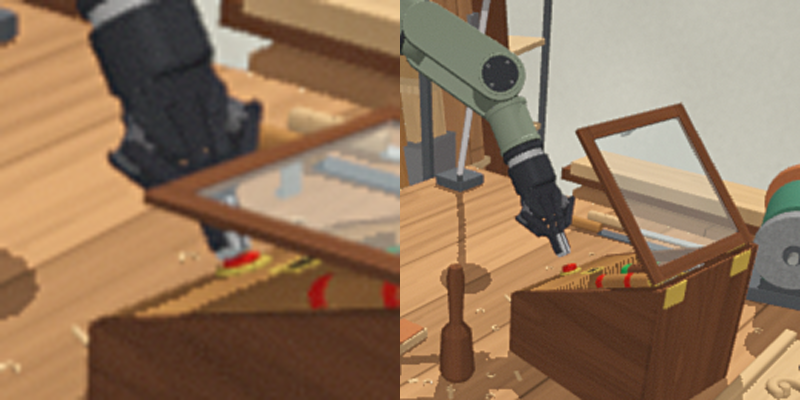

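The lid swung fully open: the first panel shows the button pressed clear of the rising lid, the second the lid upright. I'll use a tool-length correction of 25 mm and pick the yellow gouge, guarding the descent by force.

```bash
sed -i 's/^GX=.*//; s/p=o+R@(np.array(off)+\[gx,0,0\])-grip_depth\*/p=o+R@(np.array(off)+[gx,0,0])+(TL-grip_depth)*/' rob.py; sed -i 's/^SG=1;/TL=.025; SG=1;/' rob.py; grep -n "TL" rob.py
python3 - <<'E'
from rob import *
reach([.40,-.02,.37],att(RC,np.radians(12)))
reach(*pose(S2,RR,(0,0,.12))); grip(.048,60)
movel(pose(S2,RR,(0,0,.022))[0],velocity=.15); f0=get_obs()["contact_force"]; ok=True
for h in (.017,.012,.008,.004,0):
    movel(pose(S2,RR,(0,0,h))[0],velocity=.04); f=get_obs()["contact_force"]-f0; print(h,f.round(2))
    if np.linalg.norm(f)>5: ok=False;break
T=read_camera("top")["color"]; S=read_camera("scene")["color"]
f=lambda i:cv2.resize(i,(400,400),interpolation=cv2.INTER_CUBIC)
cv2.imwrite("pics/pick.png",np.hstack([f(S[230:370,230:370]),f(T[80:200,330:450])])); print(ok,get_obs()["clock"],get_obs()["tool_pos"])
E
```

```text
5:TL=.025; SG=1; PHI=np.radians(7); GX=.006
16:    p=o+R@(np.array(off)+[gx,0,0])+(TL-grip_depth)*(R@[np.sin(phi),0,-np.cos(phi)])
0.017 [-0.93  1.27 -0.18]
0.012 [-0.68  1.05  0.5 ]
0.008 [-0.4   0.44 -0.41]
0.004 [-0.54  1.01  0.01]
0 [-0.91  0.07  0.5 ]
True 26.2083 [ 0.65344918 -0.14867582  0.00355246]
```

View pics/pick.png

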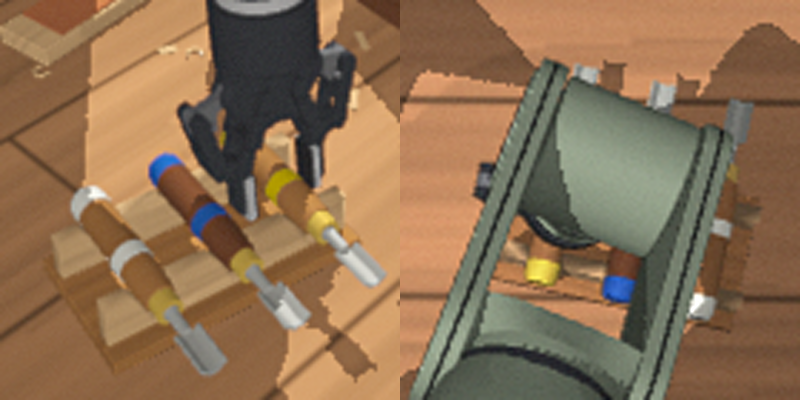

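The fingers straddle only the yellow handle, between the rails, with blue untouched. Now grip, lift, carry, and lower into the case.

```bash
python3 - <<'E'
from rob import *
grip(.02,60); print("gap",get_obs()["finger_gap"])
movel(pose(S2,RR,(0,0,.06))[0],velocity=.1); print(get_obs()["finger_gap"],get_obs()["contact_force"])
movel(pose(S2,RR,(0,0,.30))[0],velocity=.3)
p,o=pose(S2,RR); reach([.48,-.08,.31],o)
reach(*pose(home,RC,(-.12,0,.14)))
movel(pose(home,RC,(0.002,0,.048))[0],velocity=.15)
f0=get_obs()["contact_force"]; n=RC@[0,0,1]; print("clock",get_obs()["clock"],get_obs()["finger_gap"])
movel(pose(home,RC,(.002,0,.012))[0],velocity=.12)
for h in (.009,.006,.004,.002,0.0,-.0015,-.003):
    movel(pose(home,RC,(.002,0,h))[0],velocity=.03); f=RC.T@(get_obs()["contact_force"]-f0); print(h,f.round(2))
    if np.linalg.norm(f)>6: break
T=read_camera("top")["color"]; S=read_camera("scene")["color"]
f=lambda i,w:cv2.resize(i,(w,400),interpolation=cv2.INTER_CUBIC)
cv2.imwrite("pics/place.png",np.hstack([f(S[90:210,350:480],400),f(T[40:220,160:340],400)])); print(get_obs()["clock"])
E
```

```text
gap 0.024312940490546088
0.02433190697925112 [-0.48942087  0.07146321 -2.10952119]
clock 31.2583 0.024391716034010122
0.009 [0.83 0.58 0.17]
0.006 [ 1.63  0.26 -0.04]
0.004 [-0.18  2.15  2.07]
0.002 [-0.99  4.95  9.17]
32.8083
```

View pics/place.png

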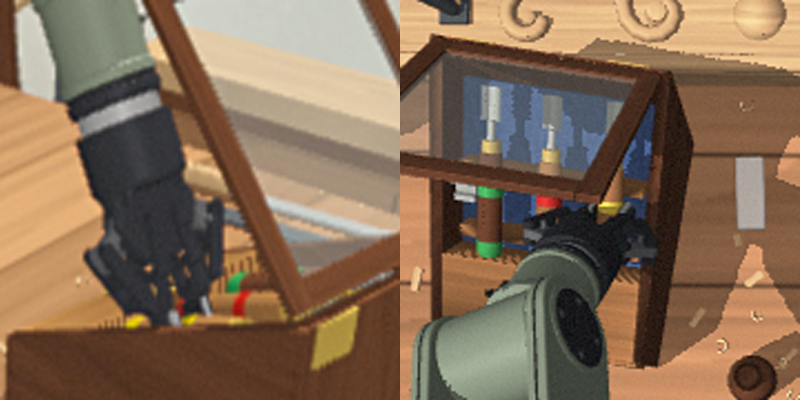

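The yellow gouge is over its notches (band at crop ≈ 612,208), with a light notch contact pushing it toward +y. I'll shift it a little, slide down to the sill by force, seat it and release.

```bash
python3 - <<'E'
from rob import *
g=lambda:RC.T@get_obs()["contact_force"]
print(g().round(2)); y=.0012
def go(x,y,h,v=.03): movel(pose(home,RC,(x,y,h))[0],velocity=v); return g()
print("lift/y",(f:=go(.002,y,.0035)).round(2)); f0=f
x=.002
for k in range(5):
    x-=.0015; f=go(x,y,.0025)-f0; print("x",round(x,4),f.round(2))
    if f[0]>4: break
f=go(x,y,.001)-f0; print("seat",f.round(2))
if f[1]>3: y+=.001; print("y",(go(x,y,.001)-f0).round(2))
if (go(x,y,.0005)-f0)[2]<6: print((go(x,y,-.0005)-f0).round(2))
grip(.030); dwell(.15); grip(.038)
q,_=pose(home,RC,(x,y,.0)); a=RC@[np.sin(PHI),0,-np.cos(PHI)]
movel(q-a*.06,velocity=.12); movel(pose(home,RC,(-.12,0,.16))[0],velocity=.2)
reach([.42,.0,.36],pose(home,RC)[1])
t=read_camera("top");T=t["color"]; S=read_camera("scene")["color"]
for k in("red","yellow","green"): print(k,[tuple(map(float,b)) for b in blobs(T,k,(180,100,275,180),90)])
f=lambda i,w:cv2.resize(i,(w,400),interpolation=cv2.INTER_CUBIC)
cv2.imwrite("pics/placed.png",np.hstack([f(S[90:210,350:480],400),f(T[50:200,165:315],400)])); print(get_obs()["clock"])
E
```

```text
[-2.65  4.5   7.31]
lift/y [-0.83  1.51  3.8 ]
x 0.0005 [1.46 1.89 0.25]
x -0.001 [3.5  2.19 0.51]
x -0.0025 [5.34 3.18 0.21]
seat [1.53 2.76 6.64]
red [(255.1, 105.9, 7.0, 11.0, 19.0), (190.5, 117.0, 4.0, 3.0, 6.0), (242.4, 122.4, 3.0, 4.0, 5.0), (226.6, 130.4, 13.0, 7.0, 60.0), (196.6, 130.4, 6.0, 5.0, 11.0), (270.7, 144.3, 3.0, 7.0, 9.0), (225.4, 155.6, 12.0, 9.0, 81.0), (269.9, 169.9, 4.0, 7.0, 13.0)]
yellow [(203.0, 104.5, 4.0, 4.0, 6.0), (230.0, 111.0, 3.0, 4.0, 6.0), (256.6, 135.4, 16.0, 13.0, 100.0), (251.2, 160.0, 12.0, 8.0, 69.0), (222.8, 166.4, 14.0, 12.0, 53.0)]
green [(200.0, 126.3, 12.0, 5.0, 48.0), (199.7, 151.7, 12.0, 8.0, 75.0)]
37.5083
```

View pics/placed.png

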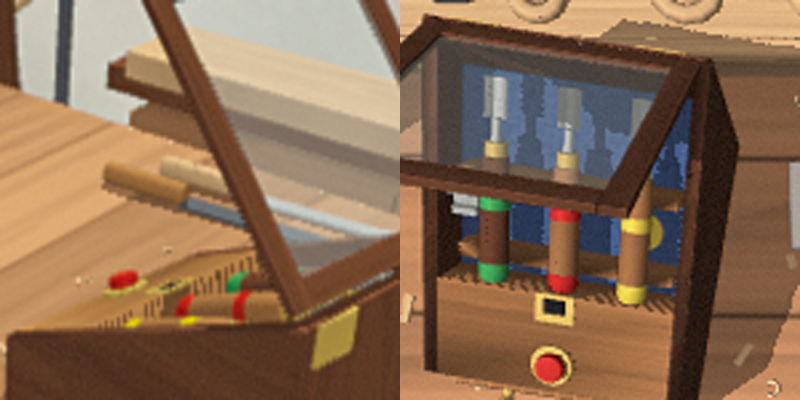

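Yellow lies in line with its neighbours. The butt blobs for green, red and yellow step evenly at (199.7,151.7), (225.4,155.6), (251.2,160.0), so it is against the sill, and the lid is open. Next is red, using the offsets just learnt.

```bash
python3 - <<'E'
from rob import *
r=red0+RC@[-.0015,.0018,.002]
reach(*pose(r,RC,(-.12,0,.16))); grip(.046,60)
movel(pose(r,RC,(0,0,.06))[0],velocity=.15); f0=get_obs()["contact_force"]; ok=True
for h in(.025,.01,0):
    movel(pose(r,RC,(0,0,h))[0],velocity=.08); f=get_obs()["contact_force"]-f0; print(h,f.round(2))
    if np.linalg.norm(f)>6: ok=False;break
if ok:
    grip(.02,60); print("gap",get_obs()["finger_gap"])
    movel(pose(r,RC,(.001,0,.048))[0],velocity=.08); print("lifted",get_obs()["finger_gap"],(get_obs()["contact_force"]-f0).round(2))
    movel(pose(r,RC,(-.14,0,.14))[0],velocity=.15)
    p,o=pose(S2,RR); reach([.48,-.08,.31],o)
    reach(*pose(S2,RR,(0,0,.2))); movel(pose(S2,RR,(0,0,.03))[0],velocity=.15)
T=read_camera("top")["color"]; S=read_camera("scene")["color"]
f=lambda i:cv2.resize(i,(400,400),interpolation=cv2.INTER_CUBIC)
cv2.imwrite("pics/redover.png",np.hstack([f(S[230:370,230:370]),f(T[50:220,165:335])])); print(ok,get_obs()["clock"])
E
```

```text
0.025 [ 0.33  0.61 -1.22]
0.01 [-0.21  0.53 -0.34]
0 [-0.   -0.18 -0.61]
gap 0.02445018929954244
lifted 0.024365909780425153 [ 0.56  0.47 -1.1 ]
True 47.1417
```

View pics/redover.png

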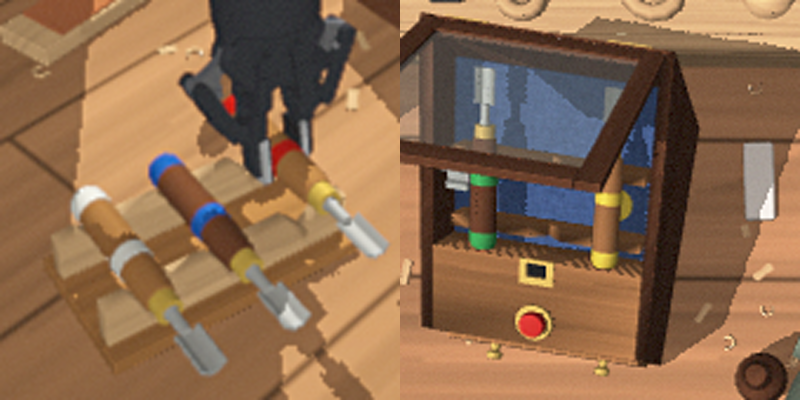

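Red is held level over seat 2, blade aligned with its neighbours. In the case, green and yellow are undisturbed. Now I lower it with the force guard.

```bash
python3 - <<'E'
from rob import *
f0=get_obs()["contact_force"]; y=0.
movel(pose(S2,RR,(0,0,.010))[0],velocity=.1)
for h in(.007,.0045,.003,.0015,.0005,-.0005,-.0015,-.0025):
    movel(pose(S2,RR,(0,y,h))[0],velocity=.03); f=RR.T@(get_obs()["contact_force"]-f0); print(h,round(y,4),f.round(2))
    if f[2]>6: break
    if abs(f[1])>2.5: y+=.0008*np.sign(f[1])
grip(.030); dwell(.15); grip(.046)
q,_=pose(S2,RR,(0,y,h)); a=RR@[np.sin(PHI),0,-np.cos(PHI)]
movel(q-a*.08,velocity=.12); movel(q-a*.25,velocity=.3)
reach([.40,-.02,.36],pose(S2,RR)[1])
t=read_camera("top");T=t["color"]; S=read_camera("scene")["color"]
for k in("red","blue"): print(k,[tuple(map(float,b)) for b in blobs(T,k,(355,95,445,185),130)])
f=lambda i:cv2.resize(i,(400,400),interpolation=cv2.INTER_CUBIC)
cv2.imwrite("pics/final.png",np.hstack([f(S[150:370,230:450]),f(T[40:250,250:460])])); print(get_obs()["clock"])
E
```

```text
0.007 0.0 [ 0.26 -0.44 -0.49]
0.0045 0.0 [ 0.39  0.23 -1.04]
0.003 0.0 [-0.06  0.53 -0.33]
0.0015 0.0 [-0.97  3.15  5.4 ]
0.0005 0.0008 [-1.6   1.79  7.37]
red [(377.5, 136.5, 11.0, 7.0, 52.0), (372.3, 160.5, 11.0, 9.0, 76.0)]
blue [(400.6, 142.4, 10.0, 6.0, 45.0), (395.4, 166.3, 10.0, 8.0, 67.0)]
52.1333
```

View pics/final.png

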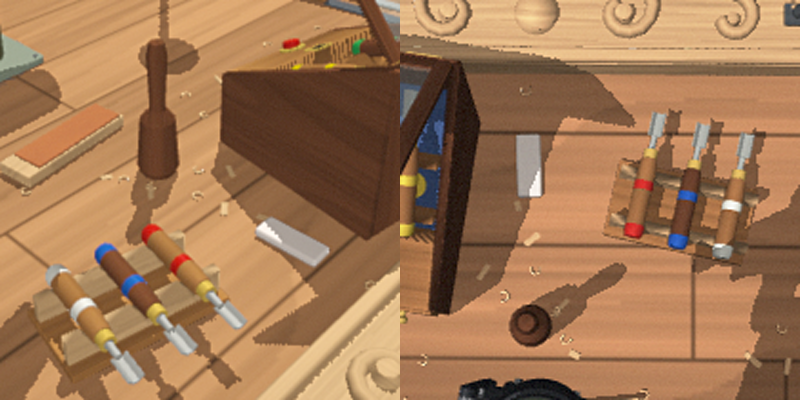

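Red lies in seat 2, with its bands at (377.5,136.5) and (372.3,160.5), within 1 px of where yellow's were. Blue, white, mallet and stone are unmoved, and the robot is clear.

```bash
python3 -c "
from plant import *
hand_in()"
```

```text
the job is handed in; nothing more can be done
```

I did the whole job in the order asked and handed it in at about 52 s of the 72 s allowed. `hand_in` gives no verdict.

- **Button and lid:** The first two tries, about 15 s in all, never reached the button. The finger tips turned out to be about 25 mm behind the reported TCP. I corrected for that in every later move, and the next press, at about 5 N, let the lid swing fully open. The pictures show the tool clear of the rising lid, and the lid was still open in later pictures.
- **Yellow gouge:** It lies in its place in the case, blade uphill. I slid it down until the sill pushed back at about 5 N, then lowered it into the notches before opening the fingers. Its butt lines up with the red and green ones to within a pixel.
- **Red gouge:** It lies in the place yellow left on the bench rest, blade the same way as its neighbours. Its bands are within 1 px (about 2.5 mm) of where yellow's were.
- **Bystanders:** Blue's bands were at the same pixels before and after, and green's moved by no more than about half a pixel. I checked white, the mallet and the slip stone only by eye, and they look unmoved.

One check disagreed: triangulating the button gave a height about 6 mm lower than the case dimensions. I settled it by feeling for contact, which fitted the dimensions.

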